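Laundry drawer: unscrew the stain-remover cap and hold it

TASK

Pull the drawer of the wooden bench unit fully open, then unscrew the red cap of the square jar: turn it counter-clockwise (seen from above) while its pocket braces the jar, and stop turning when the threads let go, at about a fifth of a turn. Lift the cap straight up and finish while still holding it in the gripper, still and level just above the open jar, its lower edge two or three centimetres clear of the mouth. Keep the jar down in its pocket and the drawer open, and leave the blue-capped jar and the other laundry things alone.

Things in the scene. Friction and masses are not known exactly. Their poses are not given: they have to be found in the camera images.
- drawer_handle (a point): centre of the drawer's steel bar handle: horizontal bar 10 to 12 mm thick, 120 mm long along this point's y, its axis 35 mm before the drawer's face and 108 mm above the bench, 42 mm below the unit's top. Pinch it from above across the bar, one finger in the gap. Site x points into the unit: the drawer opens along -x, roughly towards the robot (yaw up to 0.25 rad).
- drawer (a joint): opening of the drawer in m: 0 shut (as it starts), 0.18 fully open, a firm stop; about 2.5 N of friction, stays where left. Fully open, the jar centres stand about 100 mm in front of the unit's shell and 80 mm behind the drawer's face, whose upper edge is 118 mm above the bench. The shell: 370 mm wide, 300 deep, 150 high.
- pocket_left (a point): centre of the floor of the drawer's left pocket (larger y), 36 mm above the bench, axes as the handle's. A pocket is a square well 73 mm wide with grey walls 35 mm high, 5 mm thick; the right pocket's centre is 150 mm along this point's -y. The two jars stand one in each, in either order.
- jar: the square white jar with red band and red screw cap, 0.45 kg: body 70 x 70 mm, 62 mm high, round neck 42 mm across up to the mouth 86 mm above the origin. Origin at the centre of its underside, z up. It stands loose in a pocket whose walls let it turn only a few degrees; only its weight holds it down.
- cap: the red screw cap: ribbed, 62 mm across, 25 mm high, 40 g. Origin at the centre of its open lower edge, z up. Screwed on, that edge is 2 mm above the jar's shoulder (64 mm above the jar's underside); its top is 125 mm above the bench. It does not rise as it turns; once let go it lifts straight off; pulled before that, it lifts the jar.
- thread (a joint): how far the cap is unscrewed, in rad: 0 tight, growing counter-clockwise seen from above. It takes about 0.4 N m all the way. The lugs let go at about 0.9, surely by 1.1; a stop ends the turn at 1.7. With the play of cap and jar, the hand may have to turn 0.1 to 0.2 farther than this reads.
- jar_mouth (a point): centre of the jar's mouth, on top of its neck, 86 mm above the jar's underside, z up.
- bluejar: bystander: the same square jar with a blue band and a blue cap (89 mm high in all, origin at the centre of its underside), in the other pocket, to be left alone.
- detergent: bystander: blue detergent bottle, 75 x 55 x 185 mm, origin at the centre of its underside.
- softener: bystander: yellow softener bottle, 85 x 50 x 175 mm, origin at the centre of its underside.
- spray: bystander: green trigger spray bottle, 64 mm across, 173 mm high, origin at the centre of its underside.
- pegs: bystander: grey open basket of clothes pegs, 170 x 160 x 75 mm, origin at the centre of its underside.
- scoop: bystander: orange measuring cup, 72 mm across, 70 mm high, origin at the centre of its underside.
- brush: bystander: wooden brush lying on the bench, origin at the middle of its underside.

How it is judged:
By the outcome, as a careful person would: the job done as asked, in the order asked, and still so for the second after the job is handed in, while the arm keeps its last pose, push and grip.
It also fails if it takes over 61 s, if anything falls off the work surface, if the arm or the gripper's body presses on something with over 40 N, if the wrist force passes 120 N, or if a joint passes its speed limit or range.

ROBOT

A 7-joint arm with a two-finger parallel gripper is mounted at the origin on the work surface. World frame = base frame: x ahead of the robot, y to its left, z up, the work surface at z = 0. Lengths are in m, angles in rad, forces in N, time in s.
With the tool pointing down it reaches from about 0.4 to 0.85 m from the base axis. Payload 10.4 kg.
Tool frame: the origin (TCP) lies between the finger pads; the fingertips stand r.nose_length ahead of it and the grasp point (between the pads) lies 6 mm ahead of it (r.nose_length is the distance from the TCP to the fingertips, in m); z points along the fingers, x is the direction in which the jaws open and shut, and the axes are right-handed (so a half turn about z gives the same grasp; the last joint's range is limited). The gripper opens to 87 mm and grips with 3 to 60 N. Pads are 19 mm wide; open, the fingers measure 117 mm over their backs; the gripper's body (75 mm by 190 mm) begins 51 mm behind the grasp point.
Start: joints at [-1.166, 0.332, -0.065, 1.46, 0.022, 1.35, -0.088], TCP at [0.259, 0.569, 0.248] pointing down, gripper open.
Joint ranges: [-2.6, 2.6], [-0.5, 2.12], [-1.47, 1.34], [0.16, 2.42], [-1.27, 4.41], [0.06, 2.06], [-2.6, 2.6]. Speed limits (rad/s): [2.22, 2.22, 2.79, 2.79, 3.14, 3.14, 3.14].

INTERFACE

Orientations are given as a unit quaternion [x, y, z, w].
In Python, from bench import r gives the robot as it stands. The module is installed in compiled form; this text tells all that it offers.
- The arm moves only by the shell command python3 -m creep 'ROWS' [OPENING] [FORCE]. ROWS is JSON, a list of rows, each an object of numbers: "x", "y", "z": the shift along the world's x, y, z in m; "spin": the turn about the world's z in degrees. In form: [{"x": .., "y": .., "z": .., "spin": ..}, ...]. A call has 1 to 12 rows; each row is the pose to reach, as a shift and turn from the pose commanded when the call began; what a row does not reach only later rows make up. A row lasts 1/8 s, in which the tool goes at most 62.5 mm and 10.7 degrees, less where a joint would pass 70% of its speed; a pose out of reach is approached as far as the arm can. A call with a gripper value outside its range is refused whole. OPENING is the finger opening in m, from 0 to 0.087, set as the call begins (- or left out, the last holds). The fingers move at their own pace and stop on an object; FORCE is the grip in N (left out, the last holds). Time passes only in rows, so rows that repeat a pose let the fingers close. It gives the time, the measured TCP pose, the force and the opening at its end, in the units of the state.
- r.read_state(): the state, without advancing time (a new reading comes with each control period).
- r.camera(name): name is "scene" or "top" or "wrist"; returns a dict with "pixels" (480x640x3 uint8, blue, green, red), "z_map" (480x640 float32, m along the optical axis (not along the pixel's ray), 0 where there is no reading), "K" (3x3 intrinsics, pixels), "R" (3x3) and "t" (3): a world point X has camera coordinates R X + t. Camera axes: x right, y down, z forward; pixel columns grow to the right and rows downward; lengths in m; the calibration is good to about 2 mm. A picture is of the moment at which its call begins.
- r.close_job(): hands the job in, once; it reports no verdict.
The state is a dict: "time": time; "joint_positions": joint angles; "joint_vel": joint speeds; "joint_torque": joint torques, N m; "ee_pos": TCP position; "eef_rot": TCP orientation; "ft_force": force on the tool from outside, world axes, zero at the start; "torque": the same for the moment, N m; "width": finger opening in m.
Only numpy, scipy, OpenCV 4.12 (cv2) and the standard library are available. Lean on these libraries where they do the work, as an engineer would, in place of code of your own. Each camera call takes 0.05 s, during which the arm holds its last target. There are 200 camera calls.

## Working session

There is one attempt and no reset: what is moved stays moved. The work goes in short steps, Python scripts to look and compute and a shell command to move; the robot and the scene stay as the last step left them, time stands still between calls to the robot, and variables do not carry over. Pictures are saved under pics/ and viewed, about 8 in all and at most 12, crops included, and the job is handed in when it is done.

```bash
mkdir -p pics; cat > h.py <<'E'
import numpy as np, cv2
from bench import r
def cloud(c):
    K,R,t,z=c["K"],c["R"],c["t"],c["z_map"]
    v,u=np.mgrid[0:480,0:640]
    P=np.stack([(u-K[0,2])/K[0,0]*z,(v-K[1,2])/K[1,1]*z,z],-1)
    return (P-t)@R   # R^T(P-t)
def ray(c,u,v,h):
    d=c["R"].T@np.linalg.inv(c["K"])@np.array([u,v,1.]); o=-c["R"].T@c["t"]
    return o+d*(h-o[2])/d[2]
E
python3 - <<'E'
from h import *
s=r.read_state(); print(s,r.nose_length)
a=r.camera("scene");b=r.camera("top")
cv2.imwrite("pics/1.png",a["pixels"]);cv2.imwrite("pics/2.png",b["pixels"])
np.save("top.npy",cloud(b))
E
```

```text
{'time': 0.0, 'joint_positions': array([-1.16559279,  0.33286936, -0.06470611,  1.46095421,  0.021573  ,
        1.34987699, -0.08851889]), 'joint_vel': array([ 7.73209518e-04,  9.19313688e-04, -1.16853951e-03,  3.34580799e-05,
       -1.14868398e-04, -4.88367864e-04,  4.78756499e-04]), 'joint_torque': array([-1.38637770e-04, -6.23275423e+01,  2.45949940e-02, -3.89888656e+01,
       -6.14739326e-02,  4.00610233e-02,  1.56606311e-04]), 'ee_pos': array([0.25914245, 0.56835773, 0.24674933]), 'eef_rot': array([ 8.41091722e-01,  5.40892055e-01, -5.84323617e-04,  3.97799949e-04]), 'ft_force': array([-0.49527806,  0.07410598, -0.60282604]), 'torque': array([ 0.03868029, -0.02134072, -0.0340328 ]), 'width': 0.08752147387925271} 0.025
```

View pics/1.png

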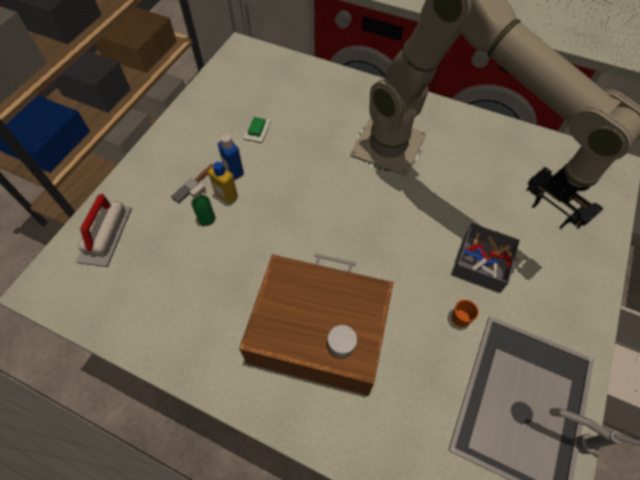

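View pics/2.png

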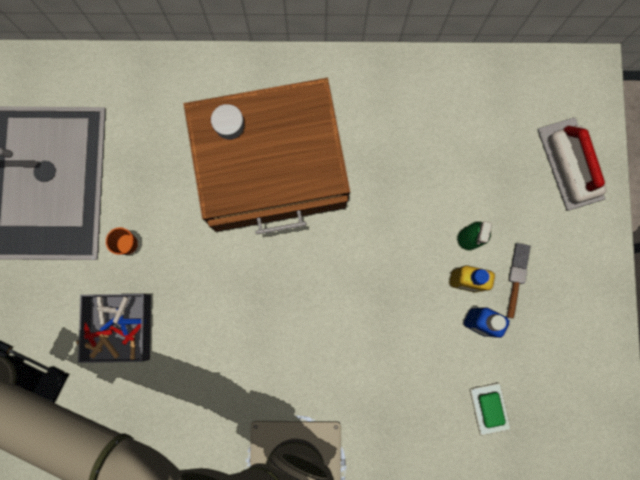

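The scene and top views show the wooden unit, with its handle at about (282,224) in the top view. The pegs and scoop lie to the left, and the bottles and brush to the right. Next I fit the unit's top.

```bash
python3 - <<'E'
from h import *
c=r.camera("top");P=cloud(c)
m=(abs(P[...,2]-.15)<.012)&(P[...,0]>.4); m[:60]=0
n,l,st,ce=cv2.connectedComponentsWithStats(m.astype(np.uint8)); i=1+np.argmax(st[1:,4]); print(st[i])
q=P[l==i][:,:2].astype(np.float32); print(np.median(P[l==i][:,2]))
rect=cv2.minAreaRect(q); print(rect, cv2.boxPoints(rect))
# handle: image box below front edge, height 0.09-.13
h=P[205:245,245:320].reshape(-1,3); k=abs(h[:,2]-.11)<.02
print(k.sum(), h[k].mean(0), h[k].min(0),h[k].max(0))
for uv in [(260,231),(306,226),(282,228)]: print(ray(c,*uv,.113))
g=cv2.resize(c["pixels"][190:250,190:360],None,fx=4.5,fy=4.5,interpolation=cv2.INTER_CUBIC);cv2.imwrite("pics/3.png",g)
E
```

```text
[  183    77   167   143 16693]
0.1503691697940345
((0.7991563081741333, 0.07895894348621368), (0.3041817247867584, 0.37143781781196594), 10.797079086303711) [[ 0.614967    0.23289865]
 [ 0.68454885 -0.13196352]
 [ 0.9833456  -0.07498077]
 [ 0.91376376  0.2898814 ]]
822 [0.62891178 0.0444753  0.11376894] [ 0.58696385 -0.05602623  0.09001271] [0.6588322  0.13183012 0.12880689]
[0.5918416 0.0912097 0.113    ]
[ 0.60518009 -0.02366066  0.113     ]
[0.59975685 0.03632079 0.113     ]
```

View pics/3.png

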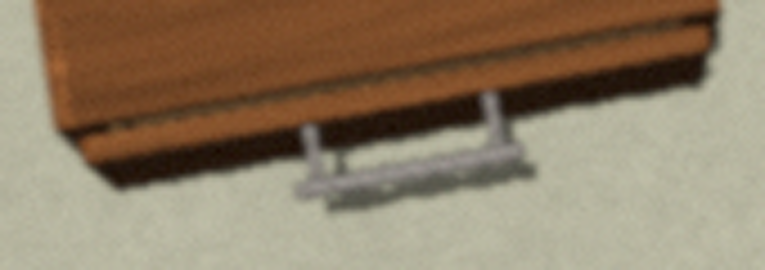

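The crop shows the handle bar from crop pixel (298,190) to (520,153). Its centre comes out near (0.599, 0.040) with yaw 10.8°, which matches the unit's front edge. The next move goes above the bar, jaws along yaw 10.8° (spin about -54.7).

```bash
python3 -m creep '[{"x":0.03,"y":-0.05,"z":0,"spin":-5},{"x":0.06,"y":-0.1,"z":0,"spin":-10},{"x":0.09,"y":-0.15,"z":0,"spin":-16},{"x":0.125,"y":-0.2,"z":0,"spin":-22},{"x":0.16,"y":-0.25,"z":0,"spin":-28},{"x":0.195,"y":-0.3,"z":0,"spin":-34},{"x":0.23,"y":-0.35,"z":0,"spin":-40},{"x":0.26,"y":-0.4,"z":-0.01,"spin":-45},{"x":0.29,"y":-0.45,"z":-0.02,"spin":-50},{"x":0.32,"y":-0.5,"z":-0.03,"spin":-54.7},{"x":0.339,"y":-0.528,"z":-0.03,"spin":-54.7},{"x":0.339,"y":-0.528,"z":-0.03,"spin":-54.7}]' 0.028 20
python3 -m creep '[{"x":0},{"x":0}]'
python3 - <<'E'
from h import *
from scipy.spatial.transform import Rotation as Ro
s=r.read_state();print(s["ee_pos"],Ro.from_quat(s["eef_rot"]).as_matrix()[:,0],s["width"],s["ft_force"])
c=r.camera("wrist");cv2.imwrite("pics/4.png",c["pixels"]);np.savez("w.npz",**c)
E
```

```text
time: 1.65
ee_pos: [0.5989, 0.0374, 0.2171]
eef_rot: [0.996, 0.092, -0.0, 0.001]
ft_force: [0.3, 0.7, 0.0]
width: 0.0281
[0.59888273 0.03739873 0.21705677] [ 9.83196366e-01  1.82549689e-01 -7.18968872e-04] 0.028105079936185762 [0.32908596 0.66678024 0.03310736]invalid input at $[0]: expected keys x, y, z, spin
```

View pics/4.png

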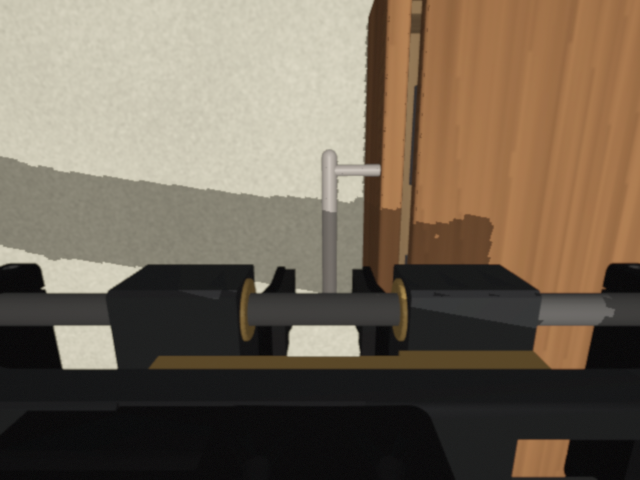

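The wrist view shows the bar as a vertical line at column about 330, with its near end at row 155. It lies between the fingers, whose inner edges are at columns 295 and 352. I check its offset in tool axes.

```bash
python3 - <<'E'
from h import *
c=np.load("w.npz");X=np.array([.983,.1825]);Y=np.array([-.1825,.983]);e=np.array([.59888,.0374])
for uv in [(323,200),(336,200),(330,240),(330,155),(370,240),(413,100)]:
    p=ray(c,*uv,.110); d=p[:2]-e; print(uv,p,d@X,d@Y, c["z_map"][uv[1],uv[0]])
E
```

```text
(323, 200) [0.59284058 0.06862175 0.11      ] -0.00023878247143984684 0.031793179457593336 0.24318315
(336, 200) [0.60192784 0.07031051 0.11      ] 0.009002194247388863 0.0317947967718457 0.24514173
(330, 240) [0.603248   0.04060682 0.11      ] 0.004878987262047636 0.0023551476085835184 0.24862699
(330, 155) [0.59190006 0.10013183 0.11      ] 0.004587275482754857 0.06293922828525228 0.23391123
(370, 240) [0.63203723 0.04596153 0.11      ] 0.03415603428294361 0.002364785655525205 0.2921256
(413, 100) [0.63934118 0.14504039 0.11      ] 0.05941771442184257 0.09842634041267807 0.29912648
```

```bash
python3 -m creep '[{"x":0.003,"y":0.0035,"z":0,"spin":0},{"x":0.003,"y":0.0035,"z":-0.02,"spin":0},{"x":0.003,"y":0.0035,"z":-0.04,"spin":0},{"x":0.003,"y":0.0035,"z":-0.06,"spin":0},{"x":0.003,"y":0.0035,"z":-0.075,"spin":0},{"x":0.003,"y":0.0035,"z":-0.088,"spin":0},{"x":0.003,"y":0.0035,"z":-0.1,"spin":0},{"x":0.003,"y":0.0035,"z":-0.1,"spin":0}]' 0.025 20; python3 -m creep '[{"x":0,"y":0,"z":0,"spin":0},{"x":0,"y":0,"z":0,"spin":0},{"x":0,"y":0,"z":0,"spin":0},{"x":0,"y":0,"z":0,"spin":0}]' 0 25
```

```text
time: 2.7
ee_pos: [0.6008, 0.0443, 0.1167]
eef_rot: [0.996, 0.094, -0.001, 0.0]
ft_force: [-0.1, -0.6, 0.0]
width: 0.0248
time: 3.2
ee_pos: [0.6017, 0.0442, 0.1181]
eef_rot: [0.996, 0.094, 0.001, -0.0]
ft_force: [1.6, -0.5, 3.9]
width: 0.01
```

Gripped at 10 mm, the bar's thickness. Next I pull along (-0.982, -0.187).

```bash
python3 -m creep '[{"x":-0.008,"y":-0.0015,"z":0,"spin":0},{"x":-0.024,"y":-0.0046,"z":0,"spin":0},{"x":-0.043,"y":-0.0082,"z":0,"spin":0},{"x":-0.063,"y":-0.012,"z":0,"spin":0},{"x":-0.083,"y":-0.0158,"z":0,"spin":0},{"x":-0.103,"y":-0.0196,"z":0,"spin":0},{"x":-0.122,"y":-0.0232,"z":0,"spin":0},{"x":-0.14,"y":-0.0267,"z":0,"spin":0},{"x":-0.155,"y":-0.0295,"z":0,"spin":0},{"x":-0.165,"y":-0.0314,"z":0,"spin":0},{"x":-0.172,"y":-0.0328,"z":0,"spin":0},{"x":-0.176,"y":-0.0335,"z":0,"spin":0}]'; python3 -m creep '[{"x":-0.002,"y":-0.0004,"z":0,"spin":0},{"x":-0.004,"y":-0.0008,"z":0,"spin":0},{"x":-0.006,"y":-0.0011,"z":0,"spin":0},{"x":-0.006,"y":-0.0011,"z":0,"spin":0}]'
```

```text
time: 4.7
ee_pos: [0.4254, 0.0104, 0.118]
eef_rot: [0.996, 0.094, 0.001, 0.0]
ft_force: [3.2, -2.9, 5.4]
width: 0.0101
time: 5.2
ee_pos: [0.4246, 0.0103, 0.1184]
eef_rot: [0.996, 0.094, 0.007, 0.0]
ft_force: [36.0, 1.3, -28.9]
width: 0.0101
```

It is at the stop: 180 mm of travel and 36 N of force. I unload, release and rise.

```bash
python3 -m creep '[{"x":0.003,"y":0.0005,"z":0,"spin":0},{"x":0.005,"y":0.001,"z":0,"spin":0},{"x":0.005,"y":0.001,"z":0,"spin":0}]'; python3 -m creep '[{"x":0,"y":0,"z":0,"spin":0},{"x":0,"y":0,"z":0,"spin":0},{"x":0,"y":0,"z":0,"spin":0}]' 0.025; python3 -m creep '[{"x":0,"y":0,"z":0.02,"spin":0},{"x":0,"y":0,"z":0.05,"spin":0},{"x":0,"y":0,"z":0.09,"spin":0},{"x":0,"y":0,"z":0.13,"spin":0},{"x":0,"y":0,"z":0.16,"spin":0},{"x":0,"y":0,"z":0.16,"spin":0}]'
python3 - <<'E'
from h import *
a=r.camera("top");s=r.camera("scene")
np.savez("t2.npz",**a);np.savez("s2.npz",**s)
cv2.imwrite("pics/5.png",cv2.resize(np.hstack([a["pixels"][140:340,160:400],s["pixels"][180:380,220:420]]),None,fx=1.8,fy=1.8,interpolation=cv2.INTER_CUBIC))
E
```

```text
time: 5.58
ee_pos: [0.425, 0.0104, 0.1181]
eef_rot: [0.996, 0.094, 0.001, 0.0]
ft_force: [3.4, -3.0, 7.2]
width: 0.0098
time: 5.95
ee_pos: [0.4236, 0.0107, 0.1171]
eef_rot: [0.996, 0.094, -0.001, -0.0]
ft_force: [-0.2, -0.5, -1.1]
width: 0.0241
time: 6.7
ee_pos: [0.425, 0.0108, 0.2794]
eef_rot: [0.996, 0.094, 0.002, -0.0]
ft_force: [-0.2, 1.5, -0.6]
width: 0.0251
```

View pics/5.png

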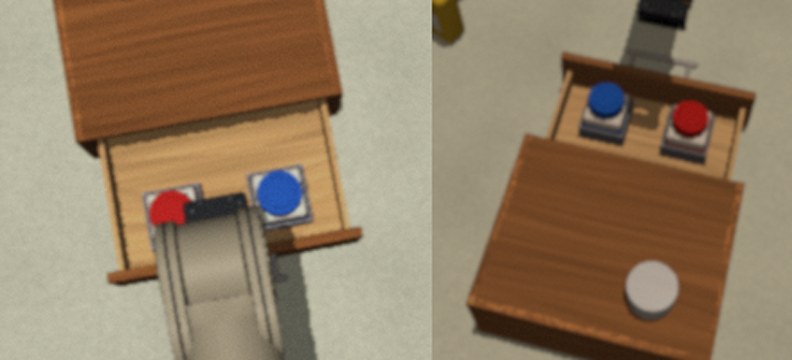

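The drawer is open. The red cap is in the left pocket (larger y), at about (315,239) in the scene view, and the blue cap is in the right one. I measure the red cap from the scene view.

```bash
cat > red.py <<'E'
from h import *
def red(c,box,z=.125):
    hsv=cv2.cvtColor(c["pixels"],cv2.COLOR_BGR2HSV)
    m=((hsv[...,0]<6)|(hsv[...,0]>174))&(hsv[...,1]>180)&(hsv[...,2]>70)
    P=cloud(c); k=np.zeros_like(m);x0,x1,y0,y1=box;k[y0:y1,x0:x1]=1
    m&=k&(abs(P[...,2]-z)<.006)
    n,l,st,_=cv2.connectedComponentsWithStats(m.astype(np.uint8));i=1+np.argmax(st[1:,4]);m=l==i
    q=P[m]; v,u=np.nonzero(m)
    cnt=cv2.findContours(m.astype(np.uint8),0,1)[0]; cnt=max(cnt,key=cv2.contourArea)[:,0]
    W=np.array([ray(c,a,b,z)[:2] for a,b in cnt],np.float32)
    print(len(q),"mean",q.mean(0),"circle",cv2.minEnclosingCircle(W),"bbox",W.min(0),W.max(0),"raymean",ray(c,u.mean(),v.mean(),z))
E
python3 - <<'E'
from red import *
red(np.load("s2.npz"),(220,420,180,300)); red(np.load("t2.npz"),(160,400,140,340))
E
```

```text
262 mean [0.52780437 0.10113349 0.12408214] circle ((0.5280560255050659, 0.10121722519397736), 0.03242478892207146) bbox [0.4962765  0.07432333] [0.55882937 0.1297751 ] raymean [0.52840579 0.10130136 0.125     ]
248 mean [0.52914664 0.1059579  0.125553  ] circle ((0.5264548063278198, 0.10371793806552887), 0.028122011572122574) bbox [0.51021653 0.07931894] [0.55007637 0.12843327] raymean [0.5291941  0.10601733 0.125     ]
```

```bash
python3 -m creep '[{"x":0.02,"y":0.01,"z":0,"spin":-5},{"x":0.05,"y":0.03,"z":0,"spin":-12},{"x":0.08,"y":0.045,"z":-0.01,"spin":-20},{"x":0.1,"y":0.055,"z":-0.02,"spin":-26},{"x":0.11,"y":0.06,"z":-0.03,"spin":-30},{"x":0.11,"y":0.06,"z":-0.03,"spin":-30},{"x":0.11,"y":0.06,"z":-0.03,"spin":-30},{"x":0.11,"y":0.06,"z":-0.03,"spin":-30}]' 0.085
python3 - <<'E'
from red import *
c=r.camera("wrist");cv2.imwrite("pics/6.png",c["pixels"]); print(r.read_state()["ee_pos"],r.read_state()["joint_positions"])
red(c,(0,640,0,480))
E
```

```text
time: 7.8
ee_pos: [0.5341, 0.0703, 0.248]
eef_rot: [0.986, -0.167, 0.0, -0.0]
ft_force: [1.2, -1.0, -0.2]
width: 0.0842
[0.5341158  0.070334   0.24801672] [-0.56962632  0.13729693  0.39108029  1.71032007 -0.05440115  1.30385813
 -0.50245526]
2567 mean [0.52028699 0.09111001 0.12638663] circle ((0.5241903066635132, 0.1006210446357727), 0.02997848577797413) bbox [0.49450383 0.07135417] [0.55319244 0.11548984] raymean [0.52010831 0.09095089 0.125     ]
```

View pics/6.png

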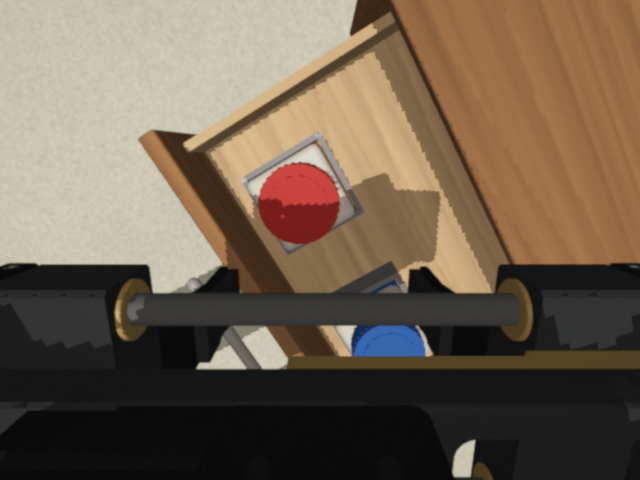

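The wrist view shows the whole red cap, columns 259–340 and rows 162–244, centre about (300,203). I cast that centre, and the jar's square, onto their planes.

```bash
python3 - <<'E'
from red import *
c=r.camera("wrist")
hsv=cv2.cvtColor(c["pixels"],cv2.COLOR_BGR2HSV)
m=((hsv[...,0]<8)|(hsv[...,0]>172))&(hsv[...,1]>170)&(hsv[...,2]>40);m[260:]=0
n,l,st,_=cv2.connectedComponentsWithStats(m.astype(np.uint8));i=1+np.argmax(st[1:,4]);print(st[i])
cn=cv2.findContours((l==i).astype(np.uint8),0,1)[0][0]
(u,v),rad=cv2.minEnclosingCircle(cn);print(u,v,rad,ray(c,u,v,.125),ray(c,u,v,.12))
W=np.array([ray(c,a,b,.124)[:2] for a,b in cn[:,0]],np.float32);print(cv2.minEnclosingCircle(W),cv2.minAreaRect(W))
E
```

```text
[ 259  164   80   79 4936]
298.5234680175781 203.26490783691406 39.9913215637207 [0.52514039 0.10222391 0.125     ] [0.52454437 0.10160642 0.12      ]
((0.5246460437774658, 0.10135968774557114), 0.030954210087656975) ((0.5247350335121155, 0.10152477025985718), (0.05992008000612259, 0.060354478657245636), 70.80872344970703)
```

```bash
python3 -m creep '[{"x":-0.005,"y":0.016,"z":0,"spin":0},{"x":-0.009,"y":0.0315,"z":0,"spin":0},{"x":-0.009,"y":0.0315,"z":-0.01,"spin":0},{"x":-0.009,"y":0.0315,"z":-0.03,"spin":0},{"x":-0.009,"y":0.0315,"z":-0.05,"spin":0},{"x":-0.009,"y":0.0315,"z":-0.07,"spin":0},{"x":-0.009,"y":0.0315,"z":-0.085,"spin":0},{"x":-0.009,"y":0.0315,"z":-0.1,"spin":0},{"x":-0.009,"y":0.0315,"z":-0.11,"spin":0},{"x":-0.009,"y":0.0315,"z":-0.117,"spin":0},{"x":-0.009,"y":0.0315,"z":-0.12,"spin":0},{"x":-0.009,"y":0.0315,"z":-0.12,"spin":0}]'; python3 -m creep '[{"x":0,"y":0,"z":0,"spin":0},{"x":0,"y":0,"z":0,"spin":0},{"x":0,"y":0,"z":0,"spin":0},{"x":0,"y":0,"z":0,"spin":0},{"x":0,"y":0,"z":0,"spin":0}]' 0.04 40
```

```text
time: 9.4
ee_pos: [0.5254, 0.1021, 0.1277]
eef_rot: [0.986, -0.167, 0.0, -0.0]
ft_force: [0.1, 0.4, 1.0]
width: 0.0848
time: 10.02
ee_pos: [0.5254, 0.1021, 0.1277]
eef_rot: [0.986, -0.167, 0.0, -0.0]
ft_force: [0.8, 0.1, 1.7]
width: 0.0612
```

```bash
python3 -m creep '[{"x":0,"y":0,"z":0,"spin":3},{"x":0,"y":0,"z":0,"spin":7},{"x":0,"y":0,"z":0,"spin":11},{"x":0,"y":0,"z":0,"spin":15},{"x":0,"y":0,"z":0,"spin":19},{"x":0,"y":0,"z":0,"spin":23},{"x":0,"y":0,"z":0,"spin":27},{"x":0,"y":0,"z":0,"spin":30},{"x":0,"y":0,"z":0,"spin":30}]'; python3 -c "
from bench import r
s=r.read_state();print(s['torque'],s['ft_force'])"; python3 -m creep '[{"x":0,"y":0,"z":0,"spin":3},{"x":0,"y":0,"z":0,"spin":7},{"x":0,"y":0,"z":0,"spin":11},{"x":0,"y":0,"z":0,"spin":15},{"x":0,"y":0,"z":0,"spin":19},{"x":0,"y":0,"z":0,"spin":23},{"x":0,"y":0,"z":0,"spin":25},{"x":0,"y":0,"z":0,"spin":25}]'; python3 - <<'E'
from h import *
s=r.read_state();print(s['torque'],s['ft_force'])
c=r.camera("wrist");cv2.imwrite("pics/7.png",c["pixels"])
E
```

```text
time: 11.15
ee_pos: [0.5251, 0.1023, 0.1277]
eef_rot: [0.996, 0.094, -0.0, -0.0]
ft_force: [-3.5, 1.2, 3.5]
width: 0.061
[ 0.16678955  0.63150676 -0.29141677] [-3.53475889  1.18438119  3.49976685]
time: 12.15
ee_pos: [0.5253, 0.1022, 0.1277]
eef_rot: [0.952, 0.307, 0.0, -0.0]
ft_force: [-3.0, 0.8, 3.6]
width: 0.0606
[ 0.09963457  0.62233028 -0.31991555] [-3.0406022   0.83875338  3.63845174]
```

View pics/7.png

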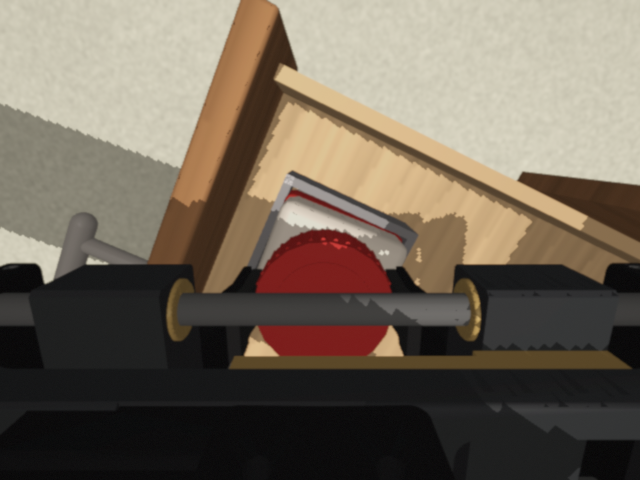

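The cap is gripped squarely and the jar is seated. The hand has turned 55° with resisting torque still at about 0.3 N m, so I continue in small steps and watch the torque.

```bash
T() { python3 -c "
from bench import r
print(r.read_state()['torque'])"; }; python3 -m creep '[{"x":0,"y":0,"z":0,"spin":2.5},{"x":0,"y":0,"z":0,"spin":5},{"x":0,"y":0,"z":0,"spin":5}]'; T;  python3 -m creep '[{"x":0,"y":0,"z":0,"spin":2.5},{"x":0,"y":0,"z":0,"spin":5},{"x":0,"y":0,"z":0,"spin":5}]'; T
```

```text
time: 12.58
ee_pos: [0.5254, 0.102, 0.1277]
eef_rot: [0.938, 0.348, 0.0, 0.0]
ft_force: [-2.2, 0.9, 4.8]
width: 0.061
[-0.01039818  0.59221252 -0.28875783]
time: 12.95
ee_pos: [0.5254, 0.102, 0.1277]
eef_rot: [0.922, 0.388, 0.0, 0.0]
ft_force: [-2.7, 0.1, 4.8]
width: 0.0609
[-0.06750461  0.55606233 -0.25722956]
```

```bash
T() { python3 -c "
from bench import r
s=r.read_state();print(s['torque'],s['ft_force'])"; }; python3 -m creep '[{"x":0,"y":0,"z":0,"spin":2.5},{"x":0,"y":0,"z":0,"spin":5},{"x":0,"y":0,"z":0,"spin":5},{"x":0,"y":0,"z":0,"spin":5}]'; T;  python3 -m creep '[{"x":0,"y":0,"z":0.001,"spin":0},{"x":0,"y":0,"z":0.002,"spin":0},{"x":0,"y":0,"z":0.003,"spin":0},{"x":0,"y":0,"z":0.003,"spin":0},{"x":0,"y":0,"z":0.003,"spin":0}]'; T
```

```text
time: 13.45
ee_pos: [0.5254, 0.1019, 0.1277]
eef_rot: [0.904, 0.428, 0.0, 0.0]
ft_force: [-2.4, -1.1, 4.6]
width: 0.0613
[-0.10143446  0.57459457 -0.32783696] [-2.41245102 -1.07106875  4.60836134]
time: 14.08
ee_pos: [0.5257, 0.1023, 0.131]
eef_rot: [0.903, 0.429, 0.001, 0.0]
ft_force: [-0.0, 0.5, 2.9]
width: 0.0613
[-0.0674118  -0.13504384 -0.0880063 ] [-0.02000163  0.50511175  2.92331507]
```

After the 3 mm lift the torque vanished and there is no jar weight on the wrist, so the lugs have let go. I lift further, checking as I go.

```bash
python3 -m creep '[{"x":0,"y":0,"z":0.002,"spin":0},{"x":0,"y":0,"z":0.005,"spin":0},{"x":0,"y":0,"z":0.005,"spin":0},{"x":0,"y":0,"z":0.005,"spin":0}]'; python3 - <<'E'
from h import *
c=r.camera("wrist");s=r.camera("scene");t=r.camera("top")
w=cv2.resize(c["pixels"],(400,300)); a=cv2.resize(s["pixels"][190:290,260:393],(400,300),interpolation=cv2.INTER_CUBIC)
cv2.imwrite("pics/8.png",np.hstack([w,a]))
E
```

```text
time: 14.58
ee_pos: [0.5252, 0.1021, 0.1355]
eef_rot: [0.903, 0.429, -0.0, -0.0]
ft_force: [-0.3, -0.7, 0.2]
width: 0.0609
```

View pics/8.png

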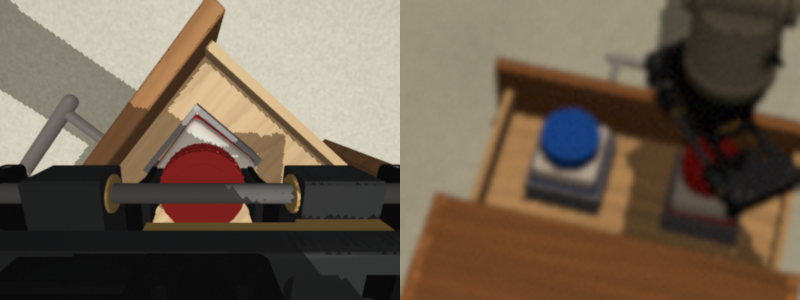

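The jar sits in its pocket under the raised cap and Fz is about 0, so only the cap is lifting. I raise to 25 mm of clearance, which is TCP z of about 0.1747.

```bash
python3 -m creep '[{"x":0,"y":0,"z":0.005,"spin":0},{"x":0,"y":0,"z":0.011,"spin":0},{"x":0,"y":0,"z":0.017,"spin":0},{"x":0,"y":0,"z":0.023,"spin":0},{"x":0,"y":0,"z":0.029,"spin":0},{"x":0,"y":0,"z":0.034,"spin":0},{"x":0,"y":0,"z":0.037,"spin":0},{"x":0,"y":0,"z":0.039,"spin":0},{"x":0,"y":0,"z":0.039,"spin":0},{"x":0,"y":0,"z":0.039,"spin":0},{"x":0,"y":0,"z":0.039,"spin":0}]'; python3 - <<'E'
from h import *
c=r.camera("wrist");s=r.camera("scene")
w=cv2.resize(c["pixels"],(400,300)); a=cv2.resize(s["pixels"][190:290,260:393],(400,300),interpolation=cv2.INTER_CUBIC)
cv2.imwrite("pics/9.png",np.hstack([w,a])); st=r.read_state(); print(st["ee_pos"],st["joint_vel"].round(4),st["ft_force"])
P=cloud(c);hsv=cv2.cvtColor(c["pixels"],cv2.COLOR_BGR2HSV)
m=((hsv[...,0]<8)|(hsv[...,0]>172))&(hsv[...,1]>170)
for lo,hi in[(.085,.11),(.11,.14),(.145,.19)]:
  k=(P[...,2]>lo)&(P[...,2]<hi)&(np.hypot(P[...,0]-.525,P[...,1]-.102)<.055)
  print(lo,hi,k.sum(),P[k][:,2].mean() if k.any() else 0,(k&m).sum(), np.median(P[k&m][:,2]) if (k&m).any() else 0)
E
```

```text
time: 16.1
ee_pos: [0.5252, 0.1021, 0.1744]
eef_rot: [0.903, 0.429, -0.0, -0.0]
ft_force: [-0.6, 0.5, -0.6]
width: 0.0609
[0.52525337 0.10209066 0.17446831] [ 0.0006 -0.0001 -0.0007 -0.001   0.0004 -0.0001  0.0001] [ 0.54168707  0.96024959 -0.67655647]
0.085 0.11 3967 0.09799722958500283 0 0
0.11 0.14 37 0.11225329369170944 0 0
0.145 0.19 11455 0.17128803872876583 9704 0.1728659243279105
```

View pics/9.png

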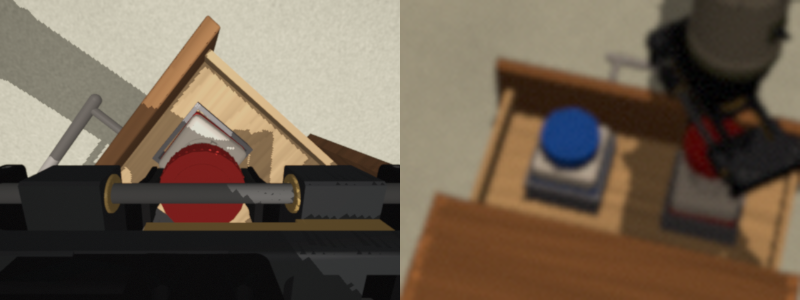

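The jar shoulder reads z = 0.098, so the jar is seated. The cap top reads 0.173, which puts its edge about 25 mm above the mouth. The arm is still and the drawer is open.

```bash
python3 -c "
from bench import r
print(r.close_job())"
```

```text
the job is handed in; nothing more can be done
None
```

I pulled the drawer open to its stop and unscrewed the red cap, then handed the job in with the cap held level above the open jar. It took about 16 s of the 61 s allowed.

- **Drawer:** the handle travelled about 180 mm, and the wrist force rose to about 36 N against the stop. In the last picture the drawer is still open.
- **Unscrewing:** the hand turned 70° counter-clockwise. The turning resistance stayed at about 0.3 N m all the way, so it gave no sign of the release. A 3 mm test lift did: the torque fell away and no jar weight came onto the wrist.
- **Final pose:** the cap's top measured 0.173 m, which puts its lower edge about 25 mm above the mouth. The arm was still and the tool vertical.
- **Jar and bystanders:** the jar's shoulder measured 0.098 m, so it is seated in its pocket. The blue-capped jar looked undisturbed in the last picture. The bottles, basket, cup and brush were not in that picture, but the force readings taken after each move gave no sign of a collision.

My first estimates of the cap's position, from the far cameras and the unit's geometry, disagreed by up to about 13 mm. I used the close wrist view instead, which matched the cap's known 31 mm radius. No final check failed.

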